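Clamp a track piece in the saw jig with its wing nut

ROBOT

A 6-joint arm with a two-finger parallel gripper is mounted at the origin on a cart in front of the work surface, level with it; the furniture and walls round the work are solid. World frame = base frame: x ahead of the robot, y to its left, z up, the work surface at z = 0. Lengths are in m, angles in degrees, forces in N, time in s.
With the tool pointing down it reaches from about 0.375 to 0.9 m from the base axis. Payload 3.1 kg.
Tool frame: the origin (TCP) lies midway between the tips of the shut fingers; the grasp point (between the pads) lies 19 mm behind it; z points along the fingers, y is the line along which they close (so a half turn about z gives the same grasp; the last joint's range is limited). The gripper opens to 87 mm and grips with 3 to 60 N. Pads are 19 mm wide; open, the fingers measure 117 mm over their backs; the gripper's body (75 mm by 190 mm) begins 51 mm behind the grasp point.
Start: joints at [64.83, 30.224, 82.088, -0, 67.689, -10.227], TCP at [0.161, 0.604, 0.223] pointing down, gripper open.
Joint ranges: [-176.69, 176.69], [-43.24, 126.21], [12.49, 139.97], [-82, 262], [0, 151.66], [-163.58, 163.58]. Speed limits (degrees/s): [159.86, 159.86, 180, 180, 180, 180].

INTERFACE

Orientations are given as a 3x3 rotation matrix whose columns are the frame's x, y, z axes.
In Python, from rig import read_state, optics, bot gives the robot as it stands. The module is installed in compiled form; this text tells all that it offers.
- The arm moves only by the tool send_rows, never from a script. Its argument "commands" is a list of rows, each a list of 7 numbers: the turn, a rotation vector about the tool's x, y, z in units of 5 degrees (1.0 is 5 degrees), then the shift along the tool's x, y, z in units of 30 mm (1.0 is 30 mm), then the opening, from 0 (shut) to 1 (fully open). In form: [[rx, ry, rz, tx, ty, tz, gripper], ...]. A call has 1 to 20 rows; each row is the pose to reach, as a shift and turn from the pose commanded when the call began, along the tool's axes at that moment; what a row does not reach only later rows make up. A row lasts 1/12 s, in which the tool goes at most 41.7 mm and 7.16 degrees, less where a joint would pass 70% of its speed; a pose out of reach is approached as far as the arm can. A call with a gripper value outside its range is refused whole. The fingers move at their own pace and stop on an object; the grip force is fixed at half the most. Time passes only in rows, so rows that repeat a pose let the fingers close. It gives the time, the measured TCP pose, the force, the opening and the grip force at its end, in the units of the state.
- read_state(): the state, without advancing time (a new reading comes with each control period).
- optics.capture(name): name is "side" or "top" or "wrist"; returns a dict with "image" (384x512x3 uint8, blue, green, red), "intrinsics" (3x3 intrinsics, pixels), "extrinsics" (4x4, takes a point from world to camera coordinates); the wrist camera has in their place "T_tool_cam" (4x4, takes a point from camera to tool coordinates, whose origin is the TCP and whose axes are the flange's). Camera axes: x right, y down, z forward; pixel columns grow to the right and rows downward; lengths in m; the calibration is good to about 2 mm. A picture is of the moment at which its call begins: read the wrist's pose just before it. There is no depth.
- bot.hand_in(): hands the job in; it is judged then, once.
The state is a dict: "time_s": time; "joint_positions": joint angles; "qvel": joint speeds; "tau": joint torques, N m; "position": TCP position; "tcp_rot": TCP orientation; "force": force on the tool from outside, world axes, zero at the start; "moment": the same for the moment, N m; "opening": opening from 0.0 (shut) to 1.0 (fully open); "grasp_force": force on a finger pad.
Only numpy, scipy, OpenCV 4.12 (cv2) and the standard library are available. Lean on these libraries where they do the work, as an engineer would, in place of code of your own. Each camera call takes 0.05 s, during which the arm holds its last target. There are 200 camera calls.

TASK

A piece of model railway track lies in the channel of the wooden saw jig, pulled part of the way out. Push it along the channel with a fingertip until its inner end is fully home against the metal end stop, then tighten the jig's wing nut (clockwise seen from above) by pushing its wings round with the fingertips, stroke after stroke, until it stops dead and the bar holds the track down. Only push: do not pinch a wing between the fingers, do not lift the track, and leave the tools and other things lying round the jig where they are.

Things in the scene. Friction and masses are not known exactly. Their poses are not given: they have to be found in the camera images.
- jig: fixed saw jig for cutting track to length: pale wooden block 135 x 92 mm (open end at x = -67.5 mm), top (the bed) 20 mm above the worktop. Origin: centre of its underside; x along the channel towards the end stop, z up. The channel is 32.6 mm wide, centre line at y = -16 mm, between aluminium strips 4 mm high. A 6 mm pin stands at x = -15, y = 40.5 mm, up to z = 42 mm
- saw_guide (a point): middle of the saw guide at the jig's open end: jig x = -59.5, y = -16, z = 60 mm, level with the tops of its four dark steel uprights, which stand on both sides of the channel at jig x = -53 to -66 mm, y = -16 +/- 22 mm (each 9 mm wide in y); the one beside the wing nut leaves no room for a finger to go all the way round the nut
- stop_face (a point): middle of the end stop's face that the track must touch; on the jig at x = +53.25, y = -16, z = 22.5 mm; axes as the jig's. The stop is an aluminium block 46 mm wide, up to z = 33 mm
- track: loose straight piece of model track, 130 x 30 x 5 mm, about 20 g, lying in the channel on the bed. Origin: centre of its underside; x along its length, pointing to the end stop. At the start 33 to 56 mm of it sticks out over the open end of the jig, with nothing under it; fully home 9 mm still sticks out
- track_end (a point): middle of the track's outer end face (track x = -65 mm, half its 5 mm height): the face to push
- wing_nut (a joint): angle of the wing nut in rad, growing clockwise seen from above (tightening), 0 to 8.2, where it stops dead: tight. Starts at 0 to 1.8, so it needs 1.0 to 1.3 turns; turns easily (about 0.03 N m), stays where it is left and sinks 3 mm a turn. Its bar meets the track at about 5.4 and presses through a stiff spring washer, some 12 N when tight, hardly felt at the wings
- nut_centre (a point): point on the nut's upright axis (jig x = -15, y = +24 mm) at mid height of its wings: 58 mm above the worktop when loose, 54 when tight; x points along wing A, -x along wing B, z up. Each wing is an upright round ear 6 mm thick, 24 mm across, centred 21 mm from the axis. Hub: 25 mm wide, top 5 mm below this point; a fixed 11 mm stud rises through it to 66 mm above the worktop
- wing_a_push: the face of wing A that is pushed to tighten the nut; origin in the ear's centre, 21 mm from the nut's axis along nut_centre's +x; the face looks to +y, 3 mm from there, and is pushed towards -y
- wing_a_back: the other face of wing A (same origin; looks to -y)
- wing_b_push: the face of wing B that is pushed to tighten the nut; origin in the ear's centre, 21 mm from the nut's axis along nut_centre's -x; the face looks to -y, 3 mm from there, and is pushed towards +y
- wing_b_back: the other face of wing B (same origin; looks to +y)
- hold_down_bar: flat steel bar 18 x 68 x 6 mm under the wing nut, across the jig from y = -21 to +47 mm, with a black pad at the channel end; it hangs 1.7 to 2.6 mm above the track at the start and comes down with the nut. Its top is 37 mm above the worktop at the start. Origin: on the stud's axis in its top face
- side_cutter: side cutter with blue handles, 124 x 45 x 12 mm, lying beyond the jig; leave alone. Origin: centre of its underside
- flat_pliers: flat pliers with red handles, 148 x 45 x 12 mm, lying beyond the jig; leave alone. Origin: centre of its underside
- screwdriver_red: screwdriver with red handle, 154 x 18 x 21 mm, lying on the worktop; leave alone. Origin: centre of its underside
- paint_pot: paint pot with green ribbed lid, 35 mm wide, 34 mm high, standing near the jig; leave alone. Origin: centre of its underside
- tweezers: steel tweezers 120 x 8 x 7 mm, lying along the robot's side of the jig; leave alone. Origin: centre of its underside
- pencil: green pencil 166 x 6 x 7 mm, lying along the far side of the jig; leave alone. Origin: centre of its underside
- coupler_box: small yellow carton 44 x 70 x 24 mm, standing near the jig; leave alone. Origin: centre of its underside

How it is judged:
By the outcome, as a careful person would: the job done as asked, in the order asked, and still so for the second after the job is handed in, with the robot touching nothing.
It also fails if it takes over 67 s, if anything falls off the work surface, if the arm or the gripper's body presses on something with over 40 N, if the wrist force passes 120 N, or if a joint passes its speed limit or range.

## Working session

There is one attempt and no reset: what is moved stays moved. The work goes in short steps, Python scripts to look and compute and a tool call to move; the robot and the scene stay as the last step left them, time stands still between calls to the robot, and variables do not carry over. Pictures are saved under pics/ and viewed, at most 10 in all, crops included, and the job is handed in when it is done.

Besides the shell and the picture viewer there is one more tool, called as a command line: name --pt "numbers of a row" for each row, then --argument value for the rest. send_rows: Moves the arm, as the interface text tells. Its arguments: {"type":"object","properties":{"commands":{"type":"array","items":{"type":"array","items":{"type":"number"}}}},"required":["commands"]}

```bash
mkdir -p pics; cat > h.py <<'E'
import numpy as np, cv2
from rig import read_state, optics, bot
def cap(n):
    s=read_state(); d=optics.capture(n); K=np.array(d["intrinsics"])
    if n=="wrist":
        T=np.eye(4);T[:3,:3]=np.array(s["tcp_rot"]);T[:3,3]=s["position"]
        E=np.linalg.inv(T@np.array(d["T_tool_cam"]))
    else: E=np.array(d["extrinsics"])
    return np.array(d["image"]),K,E
def ray(K,E,uv,z):
    R,t=E[:3,:3],E[:3,3]; c=-R.T@t; v=R.T@np.linalg.solve(K,[uv[0],uv[1],1.]); return c+v*(z-c[2])/v[2]
def proj(K,E,P):
    p=(E[:3,:3]@np.atleast_2d(P).T).T+E[:3,3]; q=(K@p.T).T; return q[:,:2]/q[:,2:]
E
python3 - <<'E'
from h import *
np.set_printoptions(precision=4,suppress=True)
for n in("top","side"):
    im,K,E=cap(n); cv2.imwrite(f"pics/{n}0.png",cv2.resize(im,(800,600),interpolation=cv2.INTER_CUBIC)); np.savez(f"{n}0.npz",im=im,K=K,E=E); print(n,-E[:3,:3].T@E[:3,3],E[2,:3])
s=read_state();print(s["time_s"],s["position"],np.array(s["tcp_rot"]),s["force"])
E
```

```text
top [ 0.2937 -0.0139  0.9631] [ 0.2436 -0.1017 -0.9645]
side [0.3189 0.6019 0.412 ] [ 0.2527 -0.8682 -0.427 ]
0.1 [0.1609 0.6033 0.2217] [[-0.9662  0.2579 -0.0008]
 [ 0.2579  0.9662 -0.0018]
 [ 0.0003 -0.0019 -1.    ]] [ 0.1096 -0.3498  0.8153]
```

View pics/top0.png

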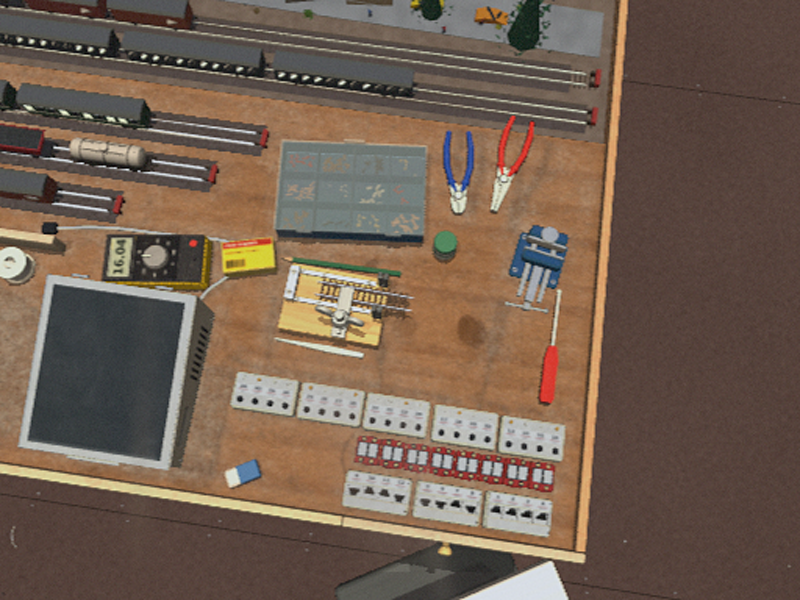

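View pics/side0.png

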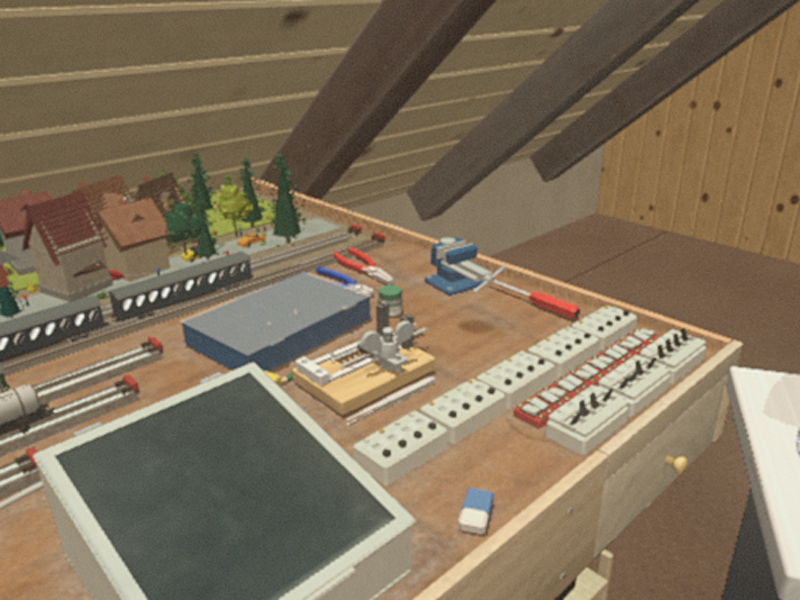

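The top view shows the jig at about (330,310) on the 800 px scale: stop at (290,282), track's outer end at (410,302), and nut at (340,318). The side view confirms these. Next I'll compute rough positions so the wrist camera can look closer.

```bash
python3 - <<'E'
from h import *
np.set_printoptions(precision=4,suppress=True)
d=np.load("top0.npz");K,E=d["K"],d["E"]
for n,uv,z in(("stop",(290,282),.033),("trackend",(410,302),.024),("nut",(342,318),.06),("cornerNearOpen",(379,347),.02),("cornerNearStop",(279,333),.02),("paint",(445,240),.03),("box",(248,255),.024)):
    print(n,ray(K,E,np.array(uv)*.64,z))
im,K,E=cap("wrist");cv2.imwrite("pics/w0.png",im);print(K,E[:3,:3]); 
T=np.array(optics.capture("wrist")["T_tool_cam"]);print(T)
E
```

```text
stop [0.5934 0.0225 0.033 ]
trackend [ 0.5122 -0.1154  0.024 ]
nut [ 0.516  -0.0239  0.06  ]
cornerNearOpen [ 0.4717 -0.0558  0.02  ]
cornerNearStop [0.5372 0.0594 0.02  ]
paint [ 0.5735 -0.1904  0.03  ]
box [0.6525 0.0629 0.024 ]
[[340.3365   0.     252.2982]
 [  0.     340.3365 189.8756]
 [  0.       0.       1.    ]] [[ 0.2596  0.9657 -0.002 ]
 [ 0.9329 -0.2502  0.259 ]
 [ 0.2496 -0.0691 -0.9659]]
[[-0.0018 -0.9658 -0.2594  0.0715]
 [ 1.     -0.0017 -0.0006  0.0006]
 [ 0.0001 -0.2594  0.9658 -0.1617]
 [ 0.      0.      0.      1.    ]]
```

send_rows --pt "0 0 0 0 0 -1.4 1" --pt "0 0 2 -1 -1 -1.6 1" --pt "0 0 4 -3 -3 -1.6 1" --pt "0 0 8 -6 -6 -1.6 1" --pt "0 0 12 -9 -9 -1.6 0.5" --pt "0 0 16 -12 -12 -1.6 0.33" --pt "0 0 19 -15 -15 -1 0.33" --pt "0 0 21 -17.3 -17.1 0 0.33" --pt "0 0 21 -17.3 -17.1 1 0.33" --pt "0 0 21 -17.3 -17.1 2 0.33" --pt "0 0 21 -17.3 -17.1 2 0.33" --pt "0 0 21 -17.3 -17.1 2 0.33" --pt "0 0 21 -17.3 -17.1 2 0.33" --pt "0 0 21 -17.3 -17.1 2 0.33" --pt "0 0 21 -17.3 -17.1 2 0.33" --pt "0 0 21 -17.3 -17.1 2 0.33" --pt "0 0 21 -17.3 -17.1 2 0.33" --pt "0 0 21 -17.3 -17.1 2 0.33" --pt "0 0 21 -17.3 -17.1 2 0.33" --pt "0 0 21 -17.3 -17.1 2 0.33"

```text
time_s: 1.87
position: [0.5345, -0.0315, 0.1614]
tcp_rot: [[0.504, 0.864, 0.004], [0.864, -0.504, -0.003], [-0.0, 0.005, -1.0]]
force: [0.9, 0.2, 0.1]
opening: 0.328
grasp_force: 0.0
```

```bash
python3 - <<'E'
from h import *
np.set_printoptions(precision=4,suppress=True)
s=read_state();print(s["time_s"],s["position"],s["opening"],s["joint_positions"],np.array(s["tcp_rot"]))
im,K,E=cap("wrist"); np.savez("w1.npz",im=im,K=K,E=E); cv2.imwrite("pics/w1.png",cv2.resize(im,(800,600),interpolation=cv2.INTER_CUBIC))
E
```

```text
1.8667 [ 0.5345 -0.0315  0.1614] 0.32844530035657016 [-15.2886  28.1223  98.664   -0.117   52.9645  15.0329] [[ 0.5038  0.8638  0.0038]
 [ 0.8638 -0.5038 -0.0027]
 [-0.0005  0.0046 -1.    ]]
```

View pics/w1.png

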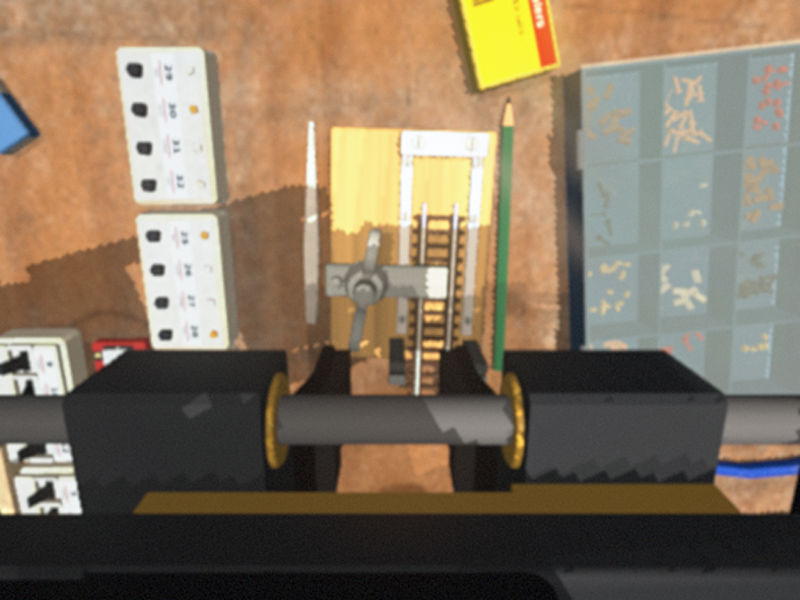

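The wrist view shows the far bed corners at (332,127) and (495,134), the stud at (366,285), and wings towards (375,232) and (356,347). The track ends run under the gripper at about (425,390).

```bash
python3 - <<'E'
from h import *
np.set_printoptions(precision=4,suppress=True)
d=np.load("w1.npz");K,E,im=d["K"],d["E"],d["im"]
P={}
for n,uv,z in(("c1",(331,127),.02),("c2",(495,134),.02),("leftedge",(328,345),.02),("stop1",(402,156),.033),("stop2",(487,158),.033),("stud",(366,284),.066),("wt",(375,231),.064),("wb",(356,348),.064),("pin",(337,282),.042),("railL",(425,205),.025),("railR",(457,206),.025),("barpad",(447,280),.037)):
    P[n]=ray(K,E,np.array(uv)*.64,z); print(n,P[n])
v=P["c1"]-P["c2"];print("c1c2 len",np.linalg.norm(v),"jig yaw from edge",np.degrees(np.arctan2(v[1],v[0]))-90)
v=P["c1"]-P["leftedge"];print("yaw edge",np.degrees(np.arctan2(v[1],v[0])))
v=P["stop1"]-P["stop2"];print("stop",np.linalg.norm(v),np.degrees(np.arctan2(v[1],v[0]))-90)
v=P["wt"]-P["wb"];print("wing",np.linalg.norm(v),np.degrees(np.arctan2(v[1],v[0])),(P["wt"]+P["wb"])/2)
for yaw in(59,60,61):
    a=np.radians(yaw);R=np.array([[np.cos(a),-np.sin(a)],[np.sin(a),np.cos(a)]])
    print(yaw,[ (P[n][:2]-R@np.array(l)/1000) for n,l in(("c1",(67.5,46)),("c2",(67.5,-46)),("stop1",(53.25,7)),("stop2",(53.25,-39)),("stud",(-15,24)),("pin",(-15,40.5)))])
cv2.imwrite("pics/w1c.png",cv2.resize(im[70:250,190:340],(666,800)[0:2] if 0 else (500,600),interpolation=cv2.INTER_CUBIC))
E
```

```text
c1 [0.5476 0.0594 0.02  ]
c2 [0.6228 0.0111 0.02  ]
leftedge [ 0.4792 -0.0461  0.02  ]
stop1 [0.573  0.0269 0.033 ]
stop2 [0.6112 0.0033 0.033 ]
stud [ 0.5262 -0.0168  0.066 ]
wt [0.5434 0.0034 0.064 ]
wb [ 0.5038 -0.0437  0.064 ]
pin [ 0.5092 -0.0123  0.042 ]
railL [ 0.5709 -0.0024  0.025 ]
railR [ 0.586  -0.0118  0.025 ]
barpad [ 0.5612 -0.0429  0.037 ]
c1c2 len 0.08941243031459202 jig yaw from edge 57.325358865860466
yaw edge 57.05804468951283
stop 0.04491755405123786 58.3428703759555
wing 0.061558576025868596 49.92082549712373 [ 0.5236 -0.0202  0.064 ]
59 [array([ 0.5522, -0.0221]), array([ 0.5486, -0.023 ]), array([ 0.5516, -0.0223]), array([ 0.5504, -0.0222]), array([ 0.5545, -0.0163]), array([ 0.5517, -0.0203])]
60 [array([ 0.5537, -0.022 ]), array([ 0.5492, -0.0243]), array([ 0.5524, -0.0227]), array([ 0.5508, -0.0233]), array([ 0.5545, -0.0158]), array([ 0.5518, -0.0196])]
61 [array([ 0.5551, -0.0219]), array([ 0.5499, -0.0256]), array([ 0.5533, -0.023 ]), array([ 0.5513, -0.0243]), array([ 0.5545, -0.0153]), array([ 0.5519, -0.0188])]
```

View pics/w1c.png

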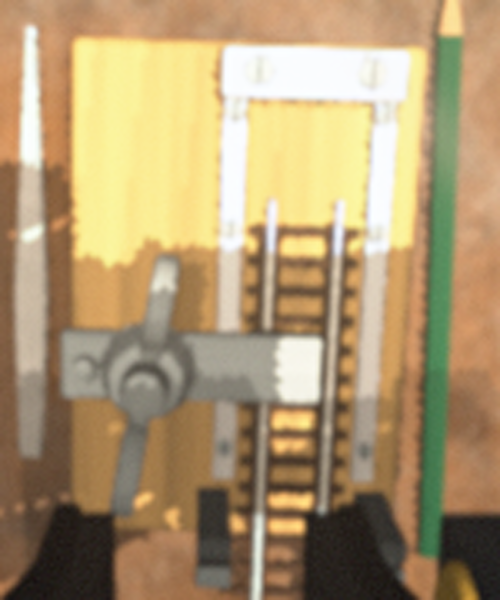

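```bash
python3 - <<'E'
from h import *
from scipy.optimize import least_squares
np.set_printoptions(precision=4,suppress=True)
d=np.load("w1.npz");K,E,im=d["K"],d["E"],d["im"]
D=[((331,127),(67.5,46,20)),((497,131.5),(67.5,-46,20)),((401,156),(53.25,7,33)),((487.7,157.2),(53.25,-39,33)),((366,289.5),(-15,24,66)),((336.7,282),(-15,40.5,42)),((326,265.5),(-6,47,37)),((326,296),(-24,47,37)),((447.8,267.3),(-6,-21,37)),((447.8,297.8),(-24,-21,37))]
uv=np.array([a for a,_ in D])*.64; L=np.array([b for _,b in D])/1000
def W(p,L):
    a=p[2];return np.c_[p[0]+np.cos(a)*L[:,0]-np.sin(a)*L[:,1],p[1]+np.sin(a)*L[:,0]+np.cos(a)*L[:,1],L[:,2]]
r=least_squares(lambda p:(proj(K,E,W(p,L))-uv).ravel(),[.55,-.02,1.03])
p=r.x;print(p[:2],np.degrees(p[2]));print(r.fun.reshape(-1,2)/.64);np.save("jig.npy",p)
print("nut",W(p,np.array([[-.015,.024,0]])),"stopface",W(p,np.array([[.05325,-.016,.0225]])),"home push",W(p,np.array([[-.0765,-.016,.02]])))
# wings: local plane directions
for z in(.058,.066,.069):
  for n,c in(("A",(166,258)),("B",(123,512))):
    q=ray(K,E,(190+c[0]/3.333,70+c[1]/3.333),z); v=q[:2]-W(p,np.array([[-.015,.024,0]]))[0,:2]; print(z,n,q,np.hypot(*v)*1000,np.degrees(np.arctan2(v[1],v[0])))
# track inner end, local
a=p[2]
for c in((270,200),(338,200)):
    q=ray(K,E,(190+c[0]/3.333,70+c[1]/3.333),.025); v=q[:2]-p[:2]; print("track in jig",[np.cos(a)*v[0]+np.sin(a)*v[1],-np.sin(a)*v[0]+np.cos(a)*v[1]])
dt=np.load("top0.npz");t=W(p,L);print("top check(800)",proj(dt["K"],dt["E"],t)[[0,1,4]]/.64)
q=ray(dt["K"],dt["E"],np.array((411,302))*.64,.024);v=q[:2]-p[:2];print("outer end top:",q,[np.cos(a)*v[0]+np.sin(a)*v[1],-np.sin(a)*v[0]+np.cos(a)*v[1]])
E
```

```text
[ 0.551  -0.0211] 58.20994684204474
[[-1.225  -1.749 ]
 [ 1.8602 -1.7587]
 [ 0.2879 -1.6954]
 [ 0.6898 -0.6336]
 [-1.4118  5.2805]
 [-0.3583  0.7824]
 [-0.6784 -1.1095]
 [-0.4042  0.1385]
 [ 1.5135  0.0094]
 [-0.1615  1.1277]]
nut [[ 0.5227 -0.0212  0.    ]] stopface [[0.5927 0.0157 0.0225]] home push [[ 0.5243 -0.0945  0.02  ]]
0.058 A [0.5429 0.0031 0.058 ] 31.57456279447326 50.34207695642678
0.058 B [ 0.5012 -0.0457  0.058 ] 32.63425456996609 -131.26198223036727
0.066 A [0.5436 0.0039 0.066 ] 32.71194382940722 50.220291695817984
0.066 B [ 0.5032 -0.0434  0.066 ] 29.557584310161705 -131.2406838076812
0.069 A [0.5439 0.0043 0.069 ] 33.138498021895195 50.17677757256759
0.069 B [ 0.504  -0.0426  0.069 ] 28.403834172550848 -131.2315073423144
track in jig [np.float64(0.027424073833775216), np.float64(-0.006170861563078179)]
track in jig [np.float64(0.027859262098574724), np.float64(-0.023844949842591216)]
top check(800) [[275.6221 326.1638]
 [290.8108 260.4337]
 [337.7214 312.8303]]
outer end top: [ 0.5117 -0.1167  0.024 ] [np.float64(-0.10191511309358162), np.float64(-0.016955048108787958)]
```

send_rows --pt "0 0 0.3 -1.2 0.3 0 0" --pt "0 0 0.3 -2.4 0.5 0 0" --pt "0 0 0.3 -3.6 0.72 0 0" --pt "0 0 0.3 -3.6 0.72 0.5 0" --pt "0 0 0.3 -3.6 0.72 1.5 0" --pt "0 0 0.3 -3.6 0.72 2.5 0" --pt "0 0 0.3 -3.6 0.72 3.4 0" --pt "0 0 0.3 -3.6 0.72 4.2 0" --pt "0 0 0.3 -3.6 0.72 4.7 0" --pt "0 0 0.3 -3.6 0.72 4.85 0" --pt "0 0 0.3 -3.6 0.72 4.85 0" --pt "0 0 0.3 -3.6 0.72 4.85 0"

```text
time_s: 2.92
position: [0.4953, -0.1294, 0.0176]
tcp_rot: [[0.521, 0.854, 0.0], [0.854, -0.521, -0.0], [0.0, 0.0, -1.0]]
force: [-0.0, 0.1, 0.3]
opening: 0.005
grasp_force: 0.0
```

```bash
python3 - <<'E'
from h import *
np.set_printoptions(precision=4,suppress=True)
s=read_state();T=np.array(s["tcp_rot"]);p=np.load("jig.npy");a=p[2];v=np.array(s["position"])[:2]-p[:2]
print(s["time_s"],s["position"],s["opening"],s["force"],"jig",np.cos(a)*v[0]+np.sin(a)*v[1],-np.sin(a)*v[0]+np.cos(a)*v[1],np.degrees(np.arctan2(T[1,0],T[0,0])))
im,K,E=cap("wrist"); np.savez("w2.npz",im=im,K=K,E=E); cv2.imwrite("pics/w2.png",cv2.resize(im,(800,600),interpolation=cv2.INTER_CUBIC))
E
```

```text
2.9167 [ 0.4953 -0.1294  0.0176] 0.004831338071003111 [-0.018   0.1245  0.2946] jig -0.12145722787168442 -0.009720086873632662 58.60561979233072
```

View pics/w2.png

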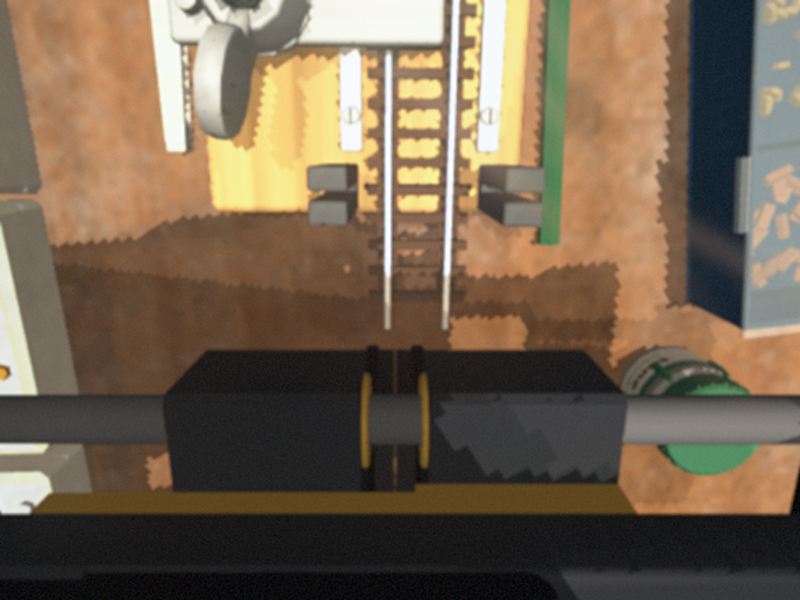

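The track rails end at about (388,328) and (446,327), and the finger gap is at x≈395. I need to shift about 6 mm towards tool +y and then push.

send_rows --pt "0 0 0.08 0 0.21 0.1 0" --pt "0 0 0.08 0.1 0.21 0.1 0" --pt "0 0 0.08 0.2 0.21 0.1 0" --pt "0 0 0.08 0.28 0.21 0.1 0" --pt "0 0 0.08 0.34 0.21 0.1 0" --pt "0 0 0.08 0.4 0.21 0.1 0" --pt "0 0 0.08 0.46 0.21 0.1 0" --pt "0 0 0.08 0.52 0.21 0.1 0" --pt "0 0 0.08 0.58 0.21 0.1 0" --pt "0 0 0.08 0.64 0.21 0.1 0" --pt "0 0 0.08 0.7 0.21 0.1 0" --pt "0 0 0.08 0.76 0.21 0.1 0" --pt "0 0 0.08 0.82 0.21 0.1 0" --pt "0 0 0.08 0.88 0.21 0.1 0" --pt "0 0 0.08 0.93 0.21 0.1 0" --pt "0 0 0.08 0.98 0.21 0.1 0" --pt "0 0 0.08 1.02 0.21 0.1 0" --pt "0 0 0.08 1.02 0.21 0.1 0"

```text
time_s: 4.47
position: [0.5166, -0.107, 0.0141]
tcp_rot: [[0.527, 0.85, 0.0], [0.85, -0.527, 0.0], [0.0, 0.0, -1.0]]
force: [0.0, 0.2, 0.5]
opening: 0.004
grasp_force: 0.0
```

```bash
cat >> h.py <<'E'
def rep():
    s=read_state();T=np.array(s["tcp_rot"]);p=np.load("jig.npy");a=p[2];v=np.array(s["position"])[:2]-p[:2]
    F=s["force"];print("t",s["time_s"],"z",round(s["position"][2],4),"op",round(s["opening"],3),"jig mm",np.round(1000*np.array([np.cos(a)*v[0]+np.sin(a)*v[1],-np.sin(a)*v[0]+np.cos(a)*v[1]]),1),"yaw",round(np.degrees(np.arctan2(T[1,0],T[0,0])),2),"Fjig",np.round([np.cos(a)*F[0]+np.sin(a)*F[1],-np.sin(a)*F[0]+np.cos(a)*F[1],F[2]],2),"M",np.round(s["moment"],3),"q",np.round(s["joint_positions"],1))
E
python3 - <<'E'
from h import *
rep()
im,K,E=cap("wrist"); np.savez("w3.npz",im=im,K=K,E=E); cv2.imwrite("pics/w3.png",cv2.resize(im,(800,600),interpolation=cv2.INTER_CUBIC))
E
```

```text
t 4.4667 z 0.0141 op 0.004 jig mm [-91.1 -15.9] yaw 58.17 Fjig [0.13 0.07 0.5 ] M [-0.096  0.131  0.007] q [-23.8  42.3 104.4   0.   33.4   8. ]
```

View pics/w3.png

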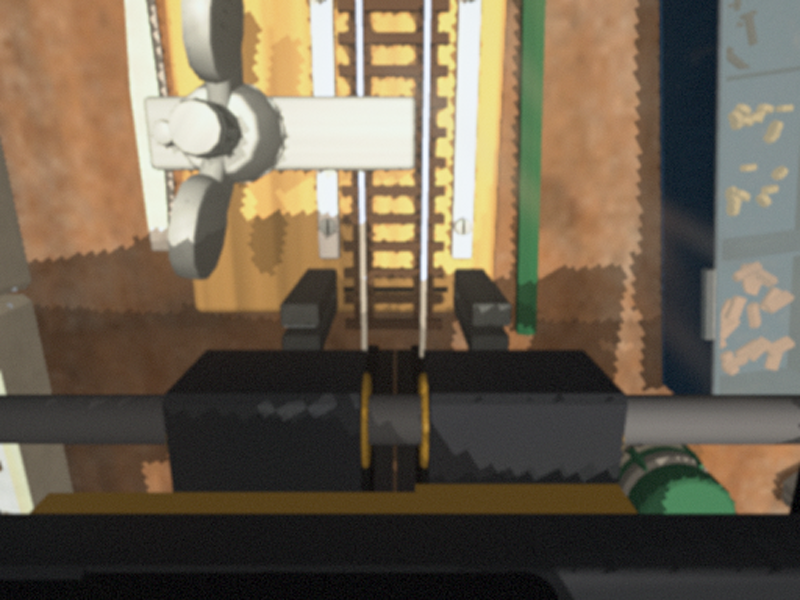

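Track is centred on the fingers and its end is now hidden behind the gripper blocks. I'll continue the last few millimetres slowly.

send_rows --pt "0 0 0 0.03 0 0 0" --pt "0 0 0 0.06 0 0 0" --pt "0 0 0 0.09 0 0 0" --pt "0 0 0 0.12 0 0 0" --pt "0 0 0 0.14 0 0 0" --pt "0 0 0 0.14 0 0 0"

```text
time_s: 5.02
position: [0.5181, -0.1043, 0.014]
tcp_rot: [[0.527, 0.85, -0.001], [0.85, -0.527, -0.001], [-0.001, -0.0, -1.0]]
force: [-2.9, -3.3, -0.2]
opening: 0.007
grasp_force: 2.4
```

send_rows --pt "0 0 0 0.02 0 0 0" --pt "0 0 0 0.04 0 0 0" --pt "0 0 0 0.04 0 0 0"

```text
time_s: 5.27
position: [0.5182, -0.1041, 0.014]
tcp_rot: [[0.526, 0.85, -0.002], [0.85, -0.526, -0.002], [-0.003, -0.001, -1.0]]
force: [-5.8, -8.4, 1.0]
opening: 0.008
grasp_force: 4.6
```

Motion stopped dead near the expected place. I'll back off, rise, and go above the jig to check the inner end.

send_rows --pt "0 0 0 -0.2 0 0 0" --pt "0 0 0 -0.5 0 0 0" --pt "0 0 0 -0.5 0 -1 0" --pt "0 0 0 -0.5 0 -2 0" --pt "0 0 0 0.5 -0.2 -3.2 0" --pt "0 0 0 1.8 -0.5 -3.8 0.1" --pt "0 0 0 2.7 -1 -3.8 0.25" --pt "0 0 0 2.7 -1 -3.8 0.33" --pt "0 0 0 2.7 -1 -3.8 0.33" --pt "0 0 0 2.7 -1 -3.8 0.33"

```text
time_s: 6.1
position: [0.536, -0.018, 0.1278]
tcp_rot: [[0.527, 0.85, -0.001], [0.85, -0.527, -0.0], [-0.0, -0.001, -1.0]]
force: [0.5, 0.4, 0.0]
opening: 0.284
grasp_force: 0.0
```

```bash
python3 - <<'E'
from h import *
rep()
im,K,E=cap("wrist"); np.savez("w4.npz",im=im,K=K,E=E); cv2.imwrite("pics/w4.png",cv2.resize(im[60:240,170:362],(640,600),interpolation=cv2.INTER_CUBIC))
E
```

```text
t 6.1 z 0.1278 op 0.284 jig mm [-5.3 14.4] yaw 58.2 Fjig [ 0.61 -0.22  0.02] M [-0.159  0.054 -0.004] q [-13.9  31.2  99.9  -0.   48.9  17.9]
```

View pics/w4.png

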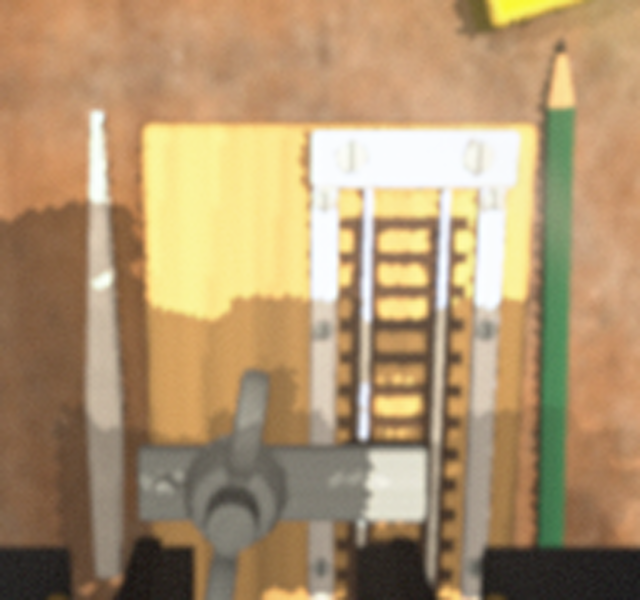

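The rails now reach the stop block's lower edge at about (368,190) and (443,190) in the crop, so the track is home. Next I'll refine the nut axis from this view.

```bash
python3 - <<'E'
from h import *
np.set_printoptions(precision=4,suppress=True)
d=np.load("w4.npz");K,E=d["K"],d["E"];p=np.load("jig.npy");a=p[2];c,s=np.cos(a),np.sin(a)
f=lambda x,y:(170+x/3.333,60+y/3.333)
for n,x,y,z,l in(("stud",232,527,66,(-15,24)),("pin",162,484,42,(-15,40.5)),("barA",140,449,37,(-6,47)),("barB",140,520,37,(-24,47)),("barC",427,449,37,(-6,-21)),("barD",427,520,37,(-24,-21)),("stop1",310,187,33,(53.25,7)),("stop2",518,187,33,(53.25,-39)),("c1",143,125,20,(67.5,46)),("c2",538,125,20,(67.5,-46))):
    q=ray(K,E,f(x,y),z/1000);v=q[:2]-p[:2];print(n,np.array([c*v[0]+s*v[1],-s*v[0]+c*v[1]])*1000-l)
t=read_state();R=np.array(t["tcp_rot"]);n=np.array([p[0]+c*-.015-s*.024,p[1]+s*-.015+c*.024,.053]);print(n,R.T@(n-np.array(t["position"]))/.03)
E
```

```text
stud [0.4129 0.2457]
pin [2.2344 0.5898]
barA [ 0.1429 -0.5342]
barB [0.7846 0.0313]
barC [0.0149 1.0855]
barD [0.6539 0.5132]
stop1 [-0.084  0.394]
stop2 [-0.1719  0.3837]
c1 [-0.9871 -0.637 ]
c2 [-1.1597  0.8137]
[ 0.5227 -0.0212  0.053 ] [-0.3063 -0.3287  2.4859]
```

send_rows --pt "0 0 -1.4 -0.31 -0.33 0 0.33" --pt "0 0 -2.8 -0.31 -0.33 0 0.33" --pt "0 0 -4.2 -0.31 -0.33 0 0.33" --pt "0 0 -5.6 -0.31 -0.33 0 0.33" --pt "0 0 -7 -0.31 -0.33 0 0.33" --pt "0 0 -8.4 -0.31 -0.33 0 0.33" --pt "0 0 -9.8 -0.31 -0.33 0 0.33" --pt "0 0 -11.2 -0.31 -0.33 0 0.33" --pt "0 0 -12.6 -0.31 -0.33 0 0.33" --pt "0 0 -14 -0.31 -0.33 0 0.33" --pt "0 0 -15.4 -0.31 -0.33 0 0.33" --pt "0 0 -16.8 -0.31 -0.33 0 0.33" --pt "0 0 -18.2 -0.31 -0.33 0 0.33" --pt "0 0 -19.6 -0.31 -0.33 0 0.33" --pt "0 0 -21 -0.31 -0.33 0 0.33" --pt "0 0 -22.4 -0.31 -0.33 0 0.33" --pt "0 0 -23.8 -0.31 -0.33 0 0.33" --pt "0 0 -25.2 -0.31 -0.33 0 0.33" --pt "0 0 -26.6 -0.31 -0.33 0 0.33" --pt "0 0 -28 -0.31 -0.33 0 0.33"

```text
time_s: 7.82
position: [0.5227, -0.0223, 0.1272]
tcp_rot: [[-0.949, -0.315, -0.002], [-0.315, 0.949, 0.0], [0.001, 0.001, -1.0]]
force: [0.1, -1.0, -0.2]
opening: 0.33
grasp_force: 0.0
```

```bash
python3 -c "
from h import *
rep()"
```

```text
t 7.8167 z 0.1272 op 0.33 jig mm [-15.9  23.5] yaw -161.65 Fjig [-0.75 -0.61 -0.22] M [ 0.033  0.019 -0.003] q [ -14.7   30.5  101.8   -0.    47.8 -123. ]
```

send_rows --pt "0 0 0 0 0.02 0.6 0.33" --pt "0 0 0 0 0.02 1.2 0.33" --pt "0 0 0 0 0.02 1.8 0.33" --pt "0 0 0 0 0.02 2.2 0.33" --pt "0 0 0 0 0.02 2.47 0.33" --pt "0 0 0 0 0.02 2.47 0.33" --pt "0 0 0 0 0.02 2.47 0.33"

```text
time_s: 8.4
position: [0.5227, -0.0209, 0.0534]
tcp_rot: [[-0.951, -0.31, -0.001], [-0.31, 0.951, 0.0], [0.001, 0.001, -1.0]]
force: [0.6, -0.7, -0.2]
opening: 0.334
grasp_force: 0.0
```

```bash
python3 -c "
from h import *
rep()"
```

```text
t 8.4 z 0.0534 op 0.334 jig mm [-14.8  24.2] yaw -161.93 Fjig [-0.29 -0.83 -0.21] M [-0.055 -0.002 -0.019] q [ -14.5   37.9  104.2   -0.    37.9 -122.6]
```

send_rows --pt "0 0 0.8 0 0 0 0.33" --pt "0 0 1.6 0 0 0 0.33" --pt "0 0 2.4 0 0 0 0.33" --pt "0 0 3.2 0 0 0 0.33" --pt "0 0 4 0 0 0 0.33" --pt "0 0 4.8 0 0 0 0.33" --pt "0 0 5.6 0 0 0 0.33" --pt "0 0 6.4 0 0 0 0.33" --pt "0 0 7.2 0 0 0 0.33" --pt "0 0 8 0 0 0 0.33" --pt "0 0 8.8 0 0 0 0.33" --pt "0 0 9.6 0 0 0 0.33" --pt "0 0 10.4 0 0 0 0.33" --pt "0 0 11.2 0 0 0 0.33" --pt "0 0 12 0 0 0 0.33"

```text
time_s: 9.65
position: [0.5242, -0.0211, 0.0549]
tcp_rot: [[-0.743, 0.669, 0.003], [0.669, 0.743, -0.002], [-0.003, 0.001, -1.0]]
force: [0.5, -2.3, -2.0]
opening: 0.329
grasp_force: 1.1
```

```bash
python3 - <<'E'
from h import *
rep()
im,K,E=cap("wrist"); np.savez("w5.npz",im=im,K=K,E=E); cv2.imwrite("pics/w5.png",cv2.resize(im,(800,600),interpolation=cv2.INTER_CUBIC))
E
```

```text
t 9.65 z 0.0549 op 0.329 jig mm [-14.2  22.8] yaw 137.97 Fjig [-1.63 -1.65 -2.  ] M [-0.428 -0.047  0.004] q [-1.450e+01  3.780e+01  1.042e+02 -1.000e-01  3.790e+01 -6.240e+01]
```

View pics/w5.png

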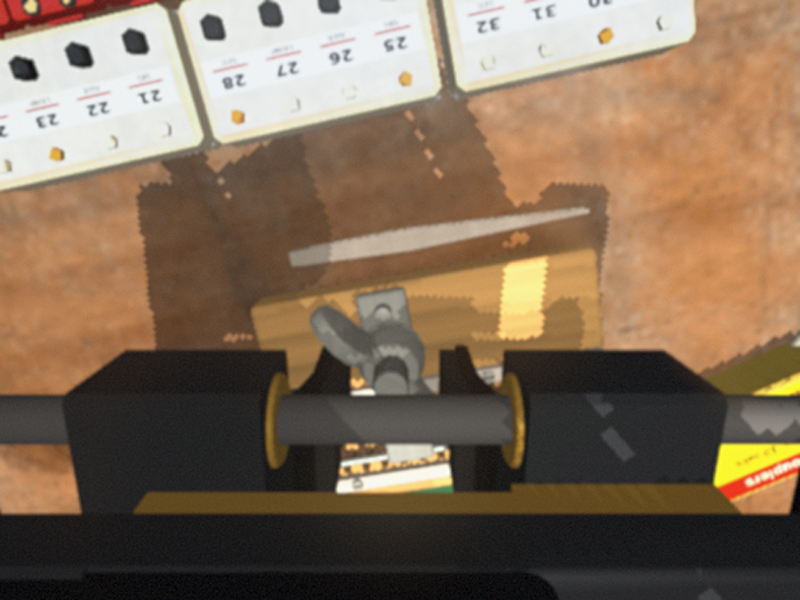

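The wing (ear at about (335,335)) has been pushed clockwise by the finger; stud at (390,375). I'll continue the stroke.

send_rows --pt "0 0 1.1 0 0 0 0.33" --pt "0 0 2.2 0 0 0 0.33" --pt "0 0 3.3 0 0 0 0.33" --pt "0 0 4.4 0 0 0 0.33" --pt "0 0 5.5 0 0 0 0.33" --pt "0 0 6.6 0 0 0 0.33" --pt "0 0 7.7 0 0 0 0.33" --pt "0 0 8.8 0 0 0 0.33" --pt "0 0 9.9 0 0 0 0.33" --pt "0 0 11 0 0 0 0.33" --pt "0 0 12.1 0 0 0 0.33" --pt "0 0 13.2 0 0 0 0.33" --pt "0 0 14.3 0 0 0 0.33" --pt "0 0 15.4 0 0 0 0.33" --pt "0 0 16.5 0 0 0 0.33" --pt "0 0 17.6 0 0 0 0.33" --pt "0 0 18.7 0 0 0 0.33" --pt "0 0 19.8 0 0 0 0.33" --pt "0 0 20.9 0 0 0 0.33" --pt "0 0 22 0 0 0 0.33"

```text
time_s: 11.37
position: [0.523, -0.0205, 0.0546]
tcp_rot: [[0.883, 0.469, 0.0], [0.469, -0.883, -0.001], [0.0, 0.001, -1.0]]
force: [-0.7, -1.3, -0.2]
opening: 0.336
grasp_force: 1.0
```

```bash
python3 -c "
from h import *
rep()"
```

```text
t 11.3667 z 0.0546 op 0.336 jig mm [-14.3  24.1] yaw 27.98 Fjig [-1.46 -0.03 -0.24] M [-0.267  0.202  0.004] q [-14.5  37.8 104.2  -0.   38.   47.6]
```

send_rows --pt "0 0 1 0 0 0.05 0.33" --pt "0 0 2 0 0 0.05 0.33" --pt "0 0 3 0 0 0.05 0.33" --pt "0 0 4 0 0 0.05 0.33" --pt "0 0 5 0 0 0.05 0.33" --pt "0 0 6 0 0 0.05 0.33" --pt "0 0 7 0 0 0.05 0.33" --pt "0 0 8 0 0 0.05 0.33" --pt "0 0 9 0 0 0.05 0.33" --pt "0 0 10 0 0 0.05 0.33" --pt "0 0 11 0 0 0.05 0.33" --pt "0 0 12 0 0 0.05 0.33" --pt "0 0 13 0 0 0.05 0.33" --pt "0 0 14 0 0 0.05 0.33" --pt "0 0 15 0 0 0.05 0.33" --pt "0 0 16 0 0 0.05 0.33" --pt "0 0 17 0 0 0.05 0.33" --pt "0 0 18 0 0 0.05 0.33" --pt "0 0 19 0 0 0.05 0.33" --pt "0 0 20 0 0 0.05 0.33"

```text
time_s: 13.03
position: [0.5239, -0.021, 0.0533]
tcp_rot: [[0.309, -0.951, 0.002], [-0.951, -0.309, -0.001], [0.002, -0.002, -1.0]]
force: [-0.2, -2.4, -1.0]
opening: 0.329
grasp_force: 0.9
```

```bash
python3 -c "
from h import *
rep()"
```

```text
t 13.0333 z 0.0533 op 0.329 jig mm [-14.2  23.1] yaw -71.99 Fjig [-2.21 -1.09 -1.04] M [-0.359  0.184  0.033] q [-1.450e+01  3.790e+01  1.042e+02 -1.000e-01  3.770e+01  1.475e+02]
```

send_rows --pt "0 0 -1 0 0 0 0.33" --pt "0 0 -2.4 0 0 0 0.33" --pt "0 0 -2.6 0 0 -1 0.33" --pt "0 0 -2.6 0 0 -1.5 0.33" --pt "0 0 -4 0 0 -1.5 0.33" --pt "0 0 -5.4 0 0 -1.5 0.33" --pt "0 0 -6.8 0 0 -1.5 0.33" --pt "0 0 -8.2 0 0 -1.5 0.33" --pt "0 0 -9.6 0 0 -1.5 0.33" --pt "0 0 -11 0 0 -1.5 0.33" --pt "0 0 -12.4 0 0 -1.5 0.33" --pt "0 0 -13.8 0 0 -1.5 0.33" --pt "0 0 -15.2 0 0 -1.5 0.33" --pt "0 0 -16.6 0 0 -1.5 0.33" --pt "0 0 -18 0 0 -1.5 0.33" --pt "0 0 -18.6 0 0 -1.5 0.33" --pt "0 0 -18.6 0 0 -1.5 0.33"

```text
time_s: 14.45
position: [0.5234, -0.0202, 0.0983]
tcp_rot: [[0.932, 0.363, 0.001], [0.363, -0.932, -0.0], [0.001, 0.001, -1.0]]
force: [-0.2, 0.7, 0.1]
opening: 0.33
grasp_force: 0.0
```

```bash
python3 -c "
from h import *
rep()"
```

```text
t 14.45 z 0.0983 op 0.33 jig mm [-13.8  24. ] yaw 21.26 Fjig [0.54 0.55 0.06] M [-0.113  0.102  0.002] q [-14.5  33.3 102.9   0.   43.7  54.3]
```

send_rows --pt "0 0 -1.4 -0.03 0.02 0 0.33" --pt "0 0 -2.8 -0.03 0.02 0 0.33" --pt "0 0 -4.2 -0.03 0.02 0 0.33" --pt "0 0 -5.6 -0.03 0.02 0 0.33" --pt "0 0 -7 -0.03 0.02 0 0.33" --pt "0 0 -8.4 -0.03 0.02 0 0.33" --pt "0 0 -9.8 -0.03 0.02 0 0.33" --pt "0 0 -11.2 -0.03 0.02 0 0.33" --pt "0 0 -12.6 -0.03 0.02 0 0.33" --pt "0 0 -14 -0.03 0.02 0 0.33" --pt "0 0 -15.4 -0.03 0.02 0 0.33" --pt "0 0 -16.8 -0.03 0.02 0 0.33" --pt "0 0 -18.2 -0.03 0.02 0 0.33" --pt "0 0 -19.4 -0.03 0.02 0 0.33" --pt "0 0 -20 -0.03 0.02 0 0.33" --pt "0 0 -20 -0.03 0.02 0.5 0.33" --pt "0 0 -20 -0.03 0.02 0.9 0.33" --pt "0 0 -20 -0.03 0.02 1.3 0.33" --pt "0 0 -20 -0.03 0.02 1.55 0.33" --pt "0 0 -20 -0.03 0.02 1.55 0.33"

```text
time_s: 16.12
position: [0.5216, -0.0209, 0.05]
tcp_rot: [[-0.517, 0.856, -0.002], [0.856, 0.517, 0.001], [0.002, -0.002, -1.0]]
force: [-0.7, 0.4, -0.3]
opening: 0.33
grasp_force: 0.0
```

```bash
python3 -c "
from h import *
rep()"
```

```text
t 16.1167 z 0.05 op 0.33 jig mm [-15.3  25.1] yaw 121.12 Fjig [-0.01  0.84 -0.34] M [-0.063  0.018 -0.01 ] q [-14.6  38.2 104.4   0.   37.5 -45.7]
```

send_rows --pt "0 0 1 0 0 0 0.33" --pt "0 0 2 0 0 0 0.33" --pt "0 0 3 0 0 0 0.33" --pt "0 0 4 0 0 0 0.33" --pt "0 0 5 0 0 0 0.33" --pt "0 0 6 0 0 0 0.33" --pt "0 0 7 0 0 0 0.33" --pt "0 0 8 0 0 0 0.33" --pt "0 0 9 0 0 0 0.33" --pt "0 0 10 0 0 0 0.33" --pt "0 0 11 0 0 0 0.33" --pt "0 0 12 0 0 0 0.33" --pt "0 0 13 0 0 0 0.33" --pt "0 0 14 0 0 0 0.33" --pt "0 0 15 0 0 0 0.33" --pt "0 0 16 0 0 0 0.33" --pt "0 0 17 0 0 0 0.33" --pt "0 0 18 0 0 0 0.33" --pt "0 0 19 0 0 0 0.33" --pt "0 0 20 0 0 0 0.33"

```text
time_s: 17.78
position: [0.5228, -0.0212, 0.0516]
tcp_rot: [[0.934, 0.357, 0.001], [0.357, -0.934, -0.0], [0.001, 0.001, -1.0]]
force: [0.5, -0.4, -1.6]
opening: 0.327
grasp_force: 1.0
```

```bash
python3 -c "
from h import *
rep()"
```

```text
t 17.7833 z 0.0516 op 0.327 jig mm [-15.   23.9] yaw 20.9 Fjig [-0.12 -0.63 -1.55] M [-0.163  0.207  0.044] q [-14.6  38.1 104.4  -0.   37.5  54.6]
```

send_rows --pt "0 0 0.6 0 0 0 0.33" --pt "0 0 1.2 0 0 0 0.33" --pt "0 0 1.8 0 0 0 0.33" --pt "0 0 2.4 0 0 0 0.33" --pt "0 0 3 0 0 0 0.33" --pt "0 0 3.6 0 0 0 0.33" --pt "0 0 4.2 0 0 0 0.33" --pt "0 0 4.8 0 0 0 0.33"

```text
time_s: 18.45
position: [0.5229, -0.0212, 0.0516]
tcp_rot: [[0.999, -0.052, 0.001], [-0.052, -0.999, -0.001], [0.001, 0.0, -1.0]]
force: [1.0, -1.2, -1.0]
opening: 0.327
grasp_force: 1.0
```

```bash
python3 -c "
from h import *
rep()"
```

```text
t 18.45 z 0.0516 op 0.327 jig mm [-14.9  23.8] yaw -3.0 Fjig [-0.5  -1.52 -0.96] M [-0.168  0.152  0.027] q [-14.6  38.1 104.3  -0.   37.5  78.5]
```

send_rows --pt "0 0 0.6 0 0 0 0.33" --pt "0 0 1.2 0 0 0 0.33" --pt "0 0 1.8 0 0 0 0.33" --pt "0 0 2.4 0 0 0 0.33" --pt "0 0 3 0 0 0 0.33" --pt "0 0 3.6 0 0 0 0.33"

```text
time_s: 18.95
position: [0.523, -0.0213, 0.0516]
tcp_rot: [[0.934, -0.358, 0.001], [-0.358, -0.934, -0.001], [0.001, 0.0, -1.0]]
force: [0.7, -1.1, -2.4]
opening: 0.335
grasp_force: 1.0
```

send_rows --pt "0 0 0.6 0 0 0 0.33" --pt "0 0 1.2 0 0 0 0.33" --pt "0 0 1.8 0 0 0 0.33" --pt "0 0 2.4 0 0 0 0.33"

```text
time_s: 19.28
position: [0.523, -0.0213, 0.0516]
tcp_rot: [[0.839, -0.545, 0.001], [-0.545, -0.839, -0.001], [0.002, -0.0, -1.0]]
force: [0.4, -1.5, -1.1]
opening: 0.327
grasp_force: 1.1
```

```bash
python3 -c "
from h import *
rep()"
```

```text
t 19.2833 z 0.0516 op 0.327 jig mm [-15.   23.7] yaw -32.99 Fjig [-1.07 -1.14 -1.08] M [-0.168  0.121  0.048] q [-14.6  38.1 104.3  -0.   37.5 108.4]
```

send_rows --pt "0 0 0.6 0 0 0 0.33" --pt "0 0 1.2 0 0 0 0.33" --pt "0 0 1.8 0 0 0 0.33" --pt "0 0 2.4 0 0 0 0.33"

```text
time_s: 19.62
position: [0.523, -0.0214, 0.0516]
tcp_rot: [[0.707, -0.707, 0.001], [-0.707, -0.707, -0.001], [0.002, -0.0, -1.0]]
force: [0.8, -0.9, -2.2]
opening: 0.329
grasp_force: 1.1
```

```bash
python3 -c "
from h import *
rep()"
```

```text
t 19.6167 z 0.0516 op 0.329 jig mm [-15.   23.6] yaw -44.99 Fjig [-0.3  -1.15 -2.16] M [-0.182  0.14   0.057] q [-14.6  38.1 104.3  -0.   37.5 120.4]
```

send_rows --pt "0 0 0.6 0 0 0 0.33" --pt "0 0 1.2 0 0 0 0.33" --pt "0 0 1.8 0 0 0 0.33" --pt "0 0 2.4 0 0 0 0.33"

```text
time_s: 19.95
position: [0.523, -0.0214, 0.0517]
tcp_rot: [[0.545, -0.839, 0.001], [-0.839, -0.545, -0.001], [0.001, -0.001, -1.0]]
force: [-1.0, -1.2, -1.8]
opening: 0.329
grasp_force: 1.1
```

```bash
python3 -c "
from h import *
rep()"
```

```text
t 19.95 z 0.0517 op 0.329 jig mm [-15.   23.6] yaw -56.98 Fjig [-1.51  0.19 -1.77] M [-0.22   0.105  0.035] q [-14.6  38.1 104.3  -0.   37.5 132.4]
```

send_rows --pt "0 0 0.6 0 0 0 0.33" --pt "0 0 1.2 0 0 0 0.33" --pt "0 0 1.8 0 0 0 0.33" --pt "0 0 2.4 0 0 0 0.33" --pt "0 0 3 0 0 0 0.33" --pt "0 0 3.6 0 0 0 0.33"

```text
time_s: 20.45
position: [0.5229, -0.0215, 0.0516]
tcp_rot: [[0.259, -0.966, 0.001], [-0.966, -0.259, -0.001], [0.001, -0.001, -1.0]]
force: [0.3, -0.8, -1.0]
opening: 0.328
grasp_force: 1.0
```

```bash
python3 -c "
from h import *
rep()"
```

```text
t 20.45 z 0.0516 op 0.328 jig mm [-15.1  23.6] yaw -74.98 Fjig [-0.57 -0.65 -1.  ] M [-0.225  0.173  0.063] q [-1.460e+01  3.810e+01  1.043e+02 -1.000e-01  3.750e+01  1.505e+02]
```

send_rows --pt "0 0 -1 0 0 0 0.33" --pt "0 0 -2.4 0 0 0 0.33" --pt "0 0 -2.6 0 0 -1 0.33" --pt "0 0 -2.6 0 0 -1.5 0.33" --pt "0 0 -4 0 0 -1.5 0.33" --pt "0 0 -5.4 0 0 -1.5 0.33" --pt "0 0 -6.8 0 0 -1.5 0.33" --pt "0 0 -8.2 0 0 -1.5 0.33" --pt "0 0 -9.6 0 0 -1.5 0.33" --pt "0 0 -11 0 0 -1.5 0.33" --pt "0 0 -12.4 0 0 -1.5 0.33" --pt "0 0 -13.8 0 0 -1.5 0.33" --pt "0 0 -15.2 0 0 -1.5 0.33" --pt "0 0 -16.6 0 0 -1.5 0.33" --pt "0 0 -18 0 0 -1.5 0.33" --pt "0 0 -18.6 0 0 -1.5 0.33" --pt "0 0 -18.6 0 0 -1.5 0.33"

```text
time_s: 21.87
position: [0.5228, -0.021, 0.0968]
tcp_rot: [[0.95, 0.312, 0.001], [0.312, -0.95, -0.0], [0.001, 0.001, -1.0]]
force: [-0.4, -0.4, 0.1]
opening: 0.331
grasp_force: 0.0
```

send_rows --pt "0 0 -1.4 0 0 0 0.33" --pt "0 0 -2.8 0 0 0 0.33" --pt "0 0 -4.2 0 0 0 0.33" --pt "0 0 -5.6 0 0 0 0.33" --pt "0 0 -7 0 0 0 0.33" --pt "0 0 -8.4 0 0 0 0.33" --pt "0 0 -9.8 0 0 0 0.33" --pt "0 0 -11.2 0 0 0 0.33" --pt "0 0 -12.6 0 0 0 0.33" --pt "0 0 -14 0 0 0 0.33" --pt "0 0 -15.4 0 0 0 0.33" --pt "0 0 -16.8 0 0 0 0.33" --pt "0 0 -18.2 0 0 0 0.33" --pt "0 0 -19.4 0 0 0 0.33" --pt "0 0 -20 0 0 0 0.33" --pt "0 0 -20 0 0 0 0.33"

```text
time_s: 23.2
position: [0.5226, -0.021, 0.0965]
tcp_rot: [[-0.471, 0.882, 0.001], [0.882, 0.471, -0.0], [-0.001, 0.001, -1.0]]
force: [-0.6, 0.2, 0.3]
opening: 0.33
grasp_force: 0.0
```

```bash
python3 -c "
from h import *
rep()
im,K,E=cap('wrist');cv2.imwrite('pics/w6.png',cv2.resize(im[120:330,130:390],(743,600),interpolation=cv2.INTER_CUBIC))"
```

```text
t 23.2 z 0.0965 op 0.33 jig mm [-14.9  24.2] yaw 118.1 Fjig [-0.19  0.6   0.31] M [-0.063 -0.028 -0.065] q [-14.6  33.5 103.1   0.   43.4 -42.7]
```

View pics/w6.png

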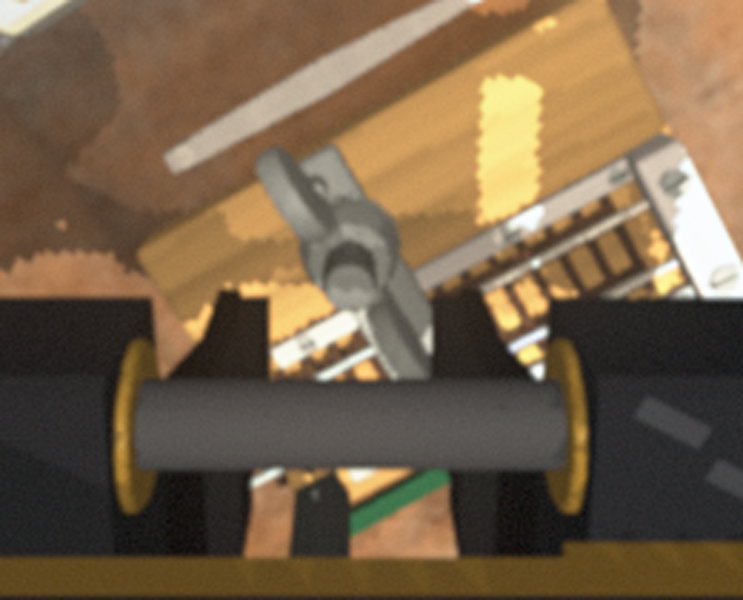

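The wing points to about (285,180) and the fingers sit clear behind it, as computed. I'll lower and push.

send_rows --pt "0 0 0 0 0 0.5 0.33" --pt "0 0 0 0 0 1 0.33" --pt "0 0 0 0 0 1.4 0.33" --pt "0 0 0 0 0 1.56 0.33" --pt "0 0 0 0 0 1.56 0.33" --pt "0 0 0.8 0 0 1.56 0.33" --pt "0 0 1.6 0 0 1.56 0.33" --pt "0 0 2.4 0 0 1.56 0.33" --pt "0 0 3 0 0 1.56 0.33" --pt "0 0 3.5 0 0 1.56 0.33" --pt "0 0 4 0 0 1.56 0.33"

```text
time_s: 24.17
position: [0.5229, -0.0215, 0.05]
tcp_rot: [[-0.139, 0.99, 0.001], [0.99, 0.139, -0.001], [-0.001, 0.001, -1.0]]
force: [-0.2, -1.1, -1.5]
opening: 0.332
grasp_force: 1.0
```

```bash
python3 -c "
from h import *
rep()"
```

```text
t 24.1667 z 0.05 op 0.332 jig mm [-15.2  23.7] yaw 98.0 Fjig [-1.04 -0.4  -1.5 ] M [-0.351  0.068  0.012] q [-1.460e+01  3.820e+01  1.044e+02 -1.000e-01  3.730e+01 -2.250e+01]
```

send_rows --pt "0 0 0.4 0 0 0 0.33" --pt "0 0 0.8 0 0 0 0.33" --pt "0 0 1.2 0 0 0 0.33" --pt "0 0 1.6 0 0 0 0.33"

```text
time_s: 24.5
position: [0.5228, -0.0215, 0.0499]
tcp_rot: [[-0.0, 1.0, 0.001], [1.0, 0.0, -0.001], [-0.001, 0.001, -1.0]]
force: [-0.3, -1.6, -0.5]
opening: 0.329
grasp_force: 1.0
```

```bash
python3 -c "
from h import *
rep()"
```

```text
t 24.5 z 0.0499 op 0.329 jig mm [-15.2  23.8] yaw 90.02 Fjig [-1.52 -0.57 -0.51] M [-0.424  0.049  0.041] q [-1.460e+01  3.820e+01  1.044e+02 -1.000e-01  3.730e+01 -1.450e+01]
```

send_rows --pt "0 0 0.4 0 0 0 0.33" --pt "0 0 0.8 0 0 0 0.33" --pt "0 0 1.2 0 0 0 0.33" --pt "0 0 1.6 0 0 0 0.33"

```text
time_s: 24.83
position: [0.5228, -0.0215, 0.0499]
tcp_rot: [[0.139, 0.99, 0.001], [0.99, -0.139, -0.001], [-0.001, 0.001, -1.0]]
force: [0.2, -1.1, -0.8]
opening: 0.328
grasp_force: 1.0
```

```bash
python3 -c "
from h import *
rep()"
```

```text
t 24.8333 z 0.0499 op 0.328 jig mm [-15.2  23.8] yaw 82.02 Fjig [-0.79 -0.77 -0.83] M [-0.412  0.178  0.064] q [-1.460e+01  3.820e+01  1.044e+02 -1.000e-01  3.730e+01 -6.500e+00]
```

send_rows --pt "0 0 0.3 0 0 0 0.33" --pt "0 0 0.6 0 0 0 0.33" --pt "0 0 0.9 0 0 0 0.33" --pt "0 0 1.2 0 0 0 0.33"

```text
time_s: 25.17
position: [0.5227, -0.0216, 0.0499]
tcp_rot: [[0.238, 0.971, 0.001], [0.971, -0.238, -0.002], [-0.002, 0.001, -1.0]]
force: [-0.5, -0.1, -1.7]
opening: 0.327
grasp_force: 23.8
```

```bash
python3 -c "
from h import *
rep()"
```

```text
t 25.1667 z 0.0499 op 0.327 jig mm [-15.3  23.8] yaw 76.26 Fjig [-0.36  0.33 -1.72] M [-0.408  0.098  0.863] q [-14.6  38.3 104.4  -0.2  37.3  -0.7]
```

Mz jumped to 0.86 N m, so the nut is at its dead stop, and the total of about 470° agrees. I'll back off, lift clear and check.

send_rows --pt "0 0 0.1 0 0 0 0.33" --pt "0 0 0.1 0 0 0 0.33" --pt "0 0 -1 0 0 0 0.33" --pt "0 0 -2.4 0 0 0 0.33" --pt "0 0 -2.8 0 0 0 0.33" --pt "0 0 -2.8 0 0 -0.6 0.33" --pt "0 0 -2.8 0 0 -1.6 0.33" --pt "0 0 -2.8 0 0 -2.6 0.33" --pt "0 0 -1 0 0 -3 0.33" --pt "0 0 1.5 0 0 -3 0.33" --pt "0 0 3.5 0 0 -3 0.33" --pt "0 0 3.5 0 0 -3 0.33" --pt "0 0 3.5 0 0 -3 0.33" --pt "0 0 3.5 0 0 -3 0.33"

```text
time_s: 26.33
position: [0.5226, -0.0206, 0.1397]
tcp_rot: [[0.523, 0.852, 0.001], [0.852, -0.523, 0.001], [0.001, 0.001, -1.0]]
force: [0.2, -0.5, -0.3]
opening: 0.328
grasp_force: 0.0
```

```bash
python3 -c "
from h import *
rep()
im,K,E=cap('wrist');cv2.imwrite('pics/w7.png',cv2.resize(im[30:260,140:400],(678,600),interpolation=cv2.INTER_CUBIC))"
```

```text
t 26.3333 z 0.1397 op 0.328 jig mm [-14.5  24.4] yaw 58.48 Fjig [-0.26 -0.44 -0.31] M [-0.122  0.079 -0.016] q [-1.450e+01  2.930e+01  1.013e+02  1.000e-01  4.930e+01  1.690e+01]
```

View pics/w7.png

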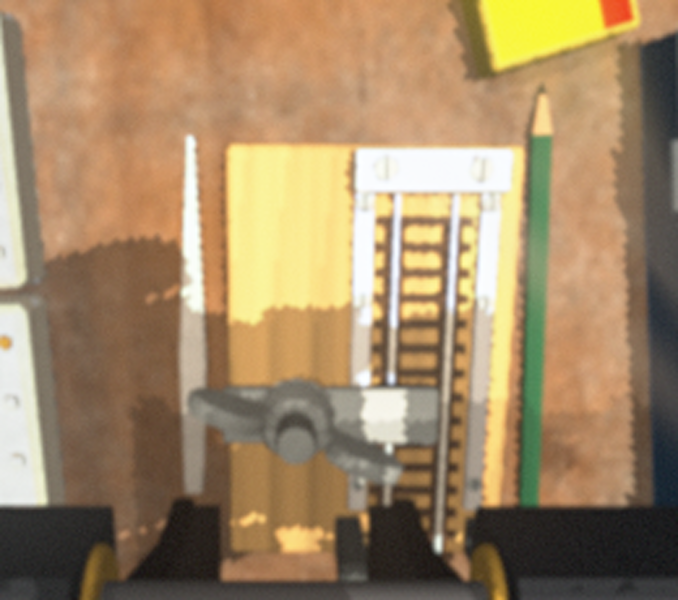

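The rails still touch the stop (around (397,195) and (455,195)), and the wings lie across the jig at the end of their travel. The bar is down and nothing else has moved, so I'm handing in.

```bash
python3 -c "
from h import *
print(bot.hand_in())"
```

```text
the job is handed in; nothing more can be done
None
```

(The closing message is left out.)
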